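# Dust lock of the drying cabinet: inner gate checked, outer gate opened

## Robot

A 6-joint arm with a two-finger parallel gripper is mounted at the origin on the work surface. World frame = base frame: x ahead of the robot, y to its left, z up, the work surface at z = 0. Lengths are in m, angles in degrees, forces in N, time in s.
With the tool pointing down it reaches from about 0.375 to 0.9 m from the base axis. Payload 3.1 kg.
Tool frame: the origin (TCP) lies at the very end of the fingers, on their centre line; the grasp point (between the pads) lies 19 mm behind it (grasp_offset is the distance from the TCP to the grasp point, in m); z points along the fingers, y is the direction in which the jaws open and shut (so a half turn about z gives the same grasp; the last joint's range is limited). The gripper opens to 87 mm and grips with 3 to 60 N. Pads are 19 mm wide; open, the fingers measure 117 mm over their backs; the gripper's body (75 mm by 190 mm) begins 51 mm behind the grasp point.
Start: joints at [-85.342, 30.224, 82.088, -0, 67.689, -10.227], TCP at [0.161, -0.604, 0.223] pointing down, gripper open.
Joint ranges: [-176.69, 176.69], [-43.24, 126.21], [12.49, 139.97], [-82, 262], [0, 151.66], [-163.58, 163.58]. Speed limits (degrees/s): [159.86, 159.86, 180, 180, 180, 180].

## Interface

Orientations are given as a 3x3 rotation matrix whose columns are the frame's x, y, z axes.
In Python, from rig import * gives the robot as it stands. The module is installed in compiled form; this text tells all that it offers.
- The arm moves only by the tool play_rows, never from a script. Its argument "plan" is a list that holds one entry, the list of rows, each a list of 7 numbers: the shift along the world's x, y, z each as a share of 5 cm, from -1 to 1, then the turn, a rotation vector about the world's x, y, z each as a share of pi rad, from -1 to 1, then the gripper's target within -1 to 1 (fully open at 1, half-way at 0, shut at -1). A call has 1 to 12 rows; each row shifts and turns the commanded pose from where the row before left it; what a row does not reach is not made up. A row lasts 1/10 s, in which the tool goes at most 50 mm and 8.59 degrees, less where a joint would pass 70% of its speed; a pose out of reach is approached as far as the arm can. A call with a number of a shift or a turn outside -1 to 1 is refused whole. A call with a gripper value outside its range is refused whole. The fingers move at their own pace and stop on an object; the grip force is fixed at half the most. Time passes only in rows, so rows that do not move let the fingers close. It gives the time, the measured TCP pose, the force and the opening at its end, in the units of the state.
- read_state(): the state, without advancing time (a new reading comes with each control period).
- capture(name): name is "side" or "top" or "wrist"; returns the picture (480x640x3 uint8, red, green, blue); there is no depth.
- camera_params(name): a dict with "intrinsics" (3x3 intrinsics, pixels), "R" (3x3) and "t" (3): a world point X has camera coordinates R X + t; the wrist camera has in their place "mount" (4x4, takes a point from camera to tool coordinates, whose origin is the TCP and whose axes are the flange's). Camera axes: x right, y down, z forward; pixel columns grow to the right and rows downward; lengths in m; the calibration is good to about 2 mm. The wrist camera is an equidistant fisheye: a pixel r from the principal point sees the ray r / f radians off the axis. A picture is of the moment at which its call begins: read the wrist's pose just before it. camera_params takes no time and is no camera call.
- hand_in(): hands the job in, once; it reports no verdict.
The state is a dict: "time_s": time; "joint_positions": joint angles; "qvel": joint speeds; "tau": joint torques, N m; "position": TCP position; "tcp_rot": TCP orientation; "force": force on the tool from outside, world axes, zero at the start; "moment": the same for the moment, N m; "opening": opening from 0.0 (shut) to 1.0 (fully open).
Only numpy, scipy, OpenCV 4.12 (cv2) and the standard library are available. Lean on these libraries where they do the work, as an engineer would, in place of code of your own. Each camera call takes 0.05 s, during which the arm holds its last target. There are 200 camera calls.

## Task

The dry plaque is to be taken out through the dust lock of the drying cabinet without letting workshop dust in. First check by touch that the inner gate, the one between the lock and the cabinet, is shut: press its handle firmly down until it is fully home and hold it a moment. Only then raise the outer gate, at the lock's free end, to the top of its travel, and leave it standing open with the inner gate still shut.

Things in the scene. Friction and masses are not known exactly. Their poses are not given: they have to be found in the camera images.
- inner_handle (a point): Centre of the inner gate's wooden handle bar: 90 mm long (its x), 22 thick (its y), 32 high (z up; top 16 mm above this point). The gate, an upright aluminium plate sliding straight up, stands between the clear lock chamber (200 mm square) and the bigger low wooden drying cabinet (320 mm square, clear roof). y points from here to the outer handle. Moves with the gate; 172 mm above the table when shut.
- inner_gate (a joint): Height by which the inner gate is raised, m: 0 fully shut, 0.1 top stop. It starts anywhere from shut to 30 mm ajar. Friction holds it where it is left; about 2 N on its handle slides it down until it meets its stop, which is hard.
- outer_handle (a point): Centre of the same kind of handle bar, same size and axes, on the outer gate at the chamber's free end away from the cabinet, 160 mm from the inner handle. Pinch it from above across its 22 mm (along y). 172 mm above the table when shut; the flat roofs of chamber and cabinet are 140 mm above the table, so the bar's underside is 16 mm above the roof.
- outer_gate (a joint): Height by which the outer gate is raised, m: 0 shut (as it starts), 0.1 top stop. Lifting it takes 6.5 to 8 N; friction holds it where it is let go.

How it is judged (in metres and radians):
On the way, in this order (a step that is already met when the one before it is completed fails the run):
1. the inner gate is felt to be shut: the fingers press on it with more than 2 N while it is within 5 mm of home and the outer gate is still shut (contact force between the fingers and inner_gate above 2 N and value of joint inner_gate below 0.005 m and value of joint outer_gate below 0.008 m), for 0.1 s.
2. the outer gate is raised more than 80 mm with the inner gate shut (value of joint outer_gate above 0.08 m and value of joint inner_gate below 0.008 m), for 0.1 s.
At the end, for the whole second after the job is handed in: The outer gate stands still, raised more than 80 mm of its 100 mm travel, and the inner gate is shut to within 8 mm (all of step 2 and velocity of joint outer_gate between -0.01 and 0.01 m/s); the robot touches nothing.
It fails at once if both gates are open at once: the inner more than 10 mm while the outer is raised more than 10 mm (value of joint each of inner_gate, outer_gate above 0.01 m).
It also fails if it takes over 45 s, if anything falls off the work surface, if the arm or the gripper's body presses on something with over 40 N, if the wrist force passes 120 N, or if a joint passes its speed limit or range.

## Working session

There is one attempt and no reset: what is moved stays moved. The work goes in short steps, Python scripts to look and compute and a tool call to move; the robot and the scene stay as the last step left them, time stands still between calls to the robot, and variables do not carry over. Pictures are saved under pics/ and viewed, about 8 in all and at most 12, crops included, and the job is handed in when it is done.

Besides the shell and the picture viewer there is one more tool, called after ">>>" as a command line: name --argument value ..., lists and objects as JSON in quotes. play_rows: Moves the arm, as the interface text tells. Its arguments: {"type":"object","properties":{"plan":{"type":"array"}},"required":["plan"]}

```bash
mkdir -p pics
python3 - <<'E'
from rig import *
import cv2
s=read_state();print(s)
for n in("top","side"):
    cv2.imwrite(f"pics/{n}0.png",capture(n)[:,:,::-1]);print(n,camera_params(n))
print(camera_params("wrist"))
E
```

```text
{'time_s': 0.0, 'joint_positions': array([-8.53423435e+01,  3.02787718e+01,  8.21553748e+01,  9.99652209e-04,
        6.76886528e+01, -1.02264717e+01]), 'qvel': array([-0.01962304,  0.02272563,  0.06613973,  0.00876818,  0.00194369,
        0.02696195]), 'tau': array([-2.77496301e-04, -4.40042818e+01, -1.76595801e+01,  6.34020218e-02,
        5.83493756e-02, -1.58813668e-04]), 'position': array([ 0.16052331, -0.60328957,  0.22157933]), 'tcp_rot': array([[ 9.66449009e-01,  2.56858499e-01, -1.57948517e-04],
       [ 2.56858242e-01, -9.66446726e-01,  2.13748526e-03],
       [ 3.96382429e-04, -2.10634089e-03, -9.99997703e-01]]), 'force': array([-0.43752713,  0.43185474,  0.35782329]), 'moment': array([ 0.02335257, -0.06429511, -0.01318247]), 'opening': 1.001881382274416}
top {'intrinsics': array([[573.4400682 ,   0.        , 320.99541385],
       [  0.        , 573.4400682 , 252.56477719],
       [  0.        ,   0.        ,   1.        ]]), 'R': array([[-0.02010188, -0.99930275, -0.03146298],
       [-0.99188364,  0.02388465, -0.12488539],
       [ 0.12554979,  0.02869718, -0.99167218]]
[... 252 characters left out ...]
,  0.55279588, -0.00227698],
       [ 0.53015896,  0.79800917, -0.2865534 ],
       [-0.15658848, -0.239996  , -0.95806157]]), 't': array([ 0.4204709 , -0.3592304 ,  0.86370869])}
{'intrinsics': array([[371.64829954,   0.        , 317.3224553 ],
       [  0.        , 371.64829954, 239.68073253],
       [  0.        ,   0.        ,   1.        ]]), 'mount': array([[ 1.51725015e-04, -9.55157750e-01, -2.96097365e-01,
         8.14086439e-02],
       [ 9.99999960e-01,  7.48153957e-05,  2.71074698e-04,
         5.16207334e-04],
       [-2.36766457e-04, -2.96097395e-01,  9.55157724e-01,
        -1.61538282e-01],
       [ 0.00000000e+00,  0.00000000e+00,  0.00000000e+00,
         1.00000000e+00]])}
```

View pics/top0.png

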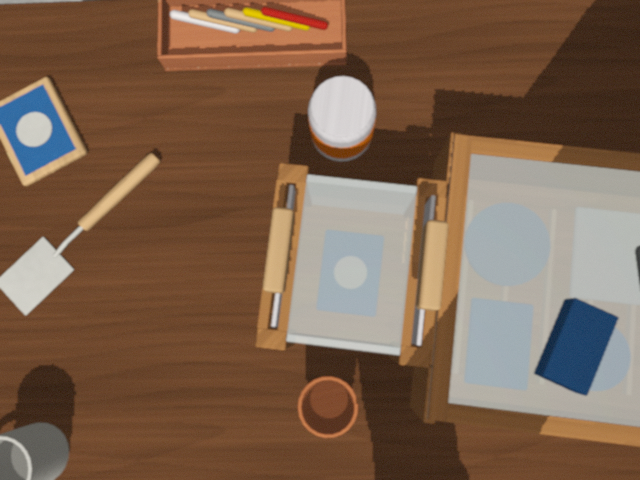

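View pics/side0.png

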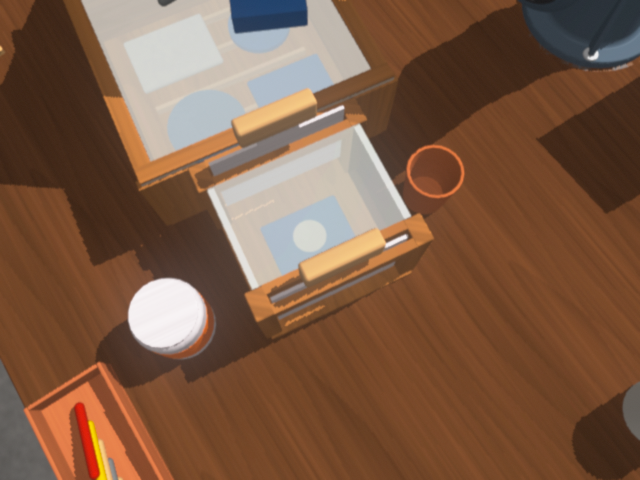

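Run:
```python
import cv2,numpy as np
t=cv2.imread("pics/top0.png");s=cv2.imread("pics/side0.png")
a=cv2.resize(t[190:320,250:450],None,fx=4,fy=4,interpolation=2)[:, :800]
cv2.imwrite("pics/c1.png",a)
b=cv2.resize(s[80:300,190:440],None,fx=2.7,fy=2.7,interpolation=2)
cv2.imwrite("pics/c2.png",b);print(a.shape,b.shape)
```

```text
(520, 800, 3) (594, 675, 3)
```

View pics/c1.png

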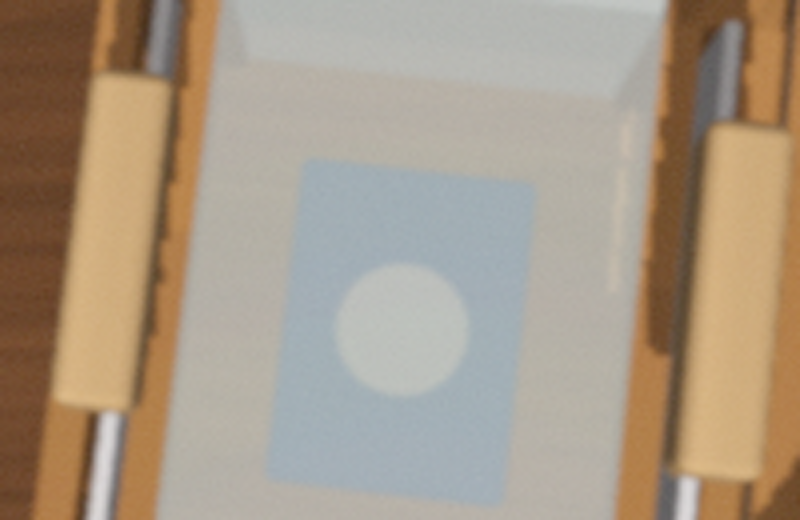

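View pics/c2.png

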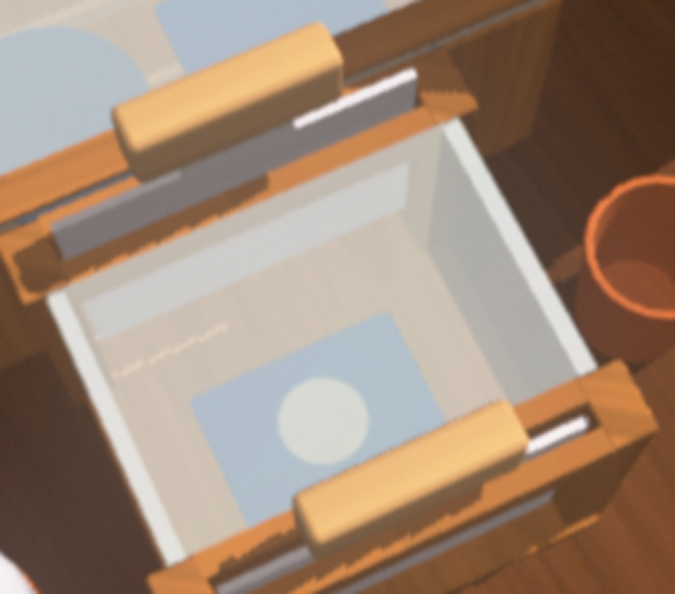

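```bash
cat > h.py <<'E'
from rig import *
import numpy as np,cv2
def P(n):
    c=camera_params(n);return c["intrinsics"]@np.c_[c["R"],c["t"]]
def tri(a,b):
    X=cv2.triangulatePoints(P("top"),P("side"),np.array(a,float),np.array(b,float)).ravel();return X[:3]/X[3]
def atz(n,px,z):
    c=camera_params(n);d=c["R"].T@np.linalg.inv(c["intrinsics"])@[*px,1];o=-c["R"].T@c["t"]
    return o+d*(z-o[2])/d[2]
E
python3 - <<'E'
from h import *
np.set_printoptions(precision=4,suppress=True)
o=tri((278.5,250),(341.9,253.3));i=tri((433.5,265),(273.7,111.5))
print("top centres",o,i,np.linalg.norm((o-i)[:2]))
print(atz("top",(278.5,250),.188),atz("side",(341.9,253.3),.188))
c=lambda x,y:(250+x/4,190+y/4)
for q,z in(([(97,72),(172,76),(132,410),(55,400)],.188),([(715,122),(788,126),(757,478),(678,472)],i[2])):
    p=np.array([atz("top",c(*k),z) for k in q]);l=(p[0]+p[1]-p[2]-p[3])[:2]/2
    print(p.mean(0),np.linalg.norm(l),np.degrees(np.arctan2(l[1],l[0])))
d=(o-i)[:2];print(np.degrees(np.arctan2(d[1],d[0])))
E
```

```text
top centres [0.5711 0.1496 0.1879] [ 0.5492 -0.007   0.2141] 0.1581132709055652
[0.5707 0.15   0.188 ] [0.5716 0.1492 0.188 ]
[0.5712 0.15   0.188 ] 0.0879529401106321 -7.653932910178107
[ 0.5491 -0.0065  0.2141] 0.08790073454670422 -8.011062279606621
82.0367156426393
```

>>> play_rows --plan '[[[0.33, 0.5, 0.12, 0, 0, -0.0106, -1], [0.33, 0.5, 0.12, 0, 0, -0.0106, -1], [0.33, 0.5, 0.12, 0, 0, -0.0106, -1], [0.33, 0.5, 0.12, 0, 0, -0.0106, -1], [0.33, 0.5, 0.12, 0, 0, -0.0106, -1], [0.33, 0.5, 0.12, 0, 0, -0.0106, -1], [0.33, 0.5, 0.12, 0, 0, -0.0106, -1], [0.33, 0.5, 0.12, 0, 0, -0.0106, -1], [0.33, 0.5, 0.12, 0, 0, -0.0106, -1], [0.33, 0.5, 0.12, 0, 0, -0.0106, -1], [0.33, 0.5, 0.12, 0, 0, -0.0106, -1], [0.33, 0.5, 0.12, 0, 0, -0.0106, -1]]]'

```text
time_s: 1.3
position: [0.3589, -0.3026, 0.2945]
tcp_rot: [[0.99, -0.141, -0.0], [-0.141, -0.99, 0.001], [-0.001, -0.001, -1.0]]
force: [0.2, -0.4, -1.1]
opening: 0.035
```

>>> play_rows --plan '[[[0.32, 0.5, 0, 0, 0, 0, -1], [0.32, 0.5, 0, 0, 0, 0, -1], [0.32, 0.5, 0, 0, 0, 0, -1], [0.32, 0.5, 0, 0, 0, 0, -1], [0.32, 0.5, 0, 0, 0, 0, -1], [0.32, 0.5, 0, 0, 0, 0, -1], [0.32, 0.5, 0, 0, 0, 0, -1], [0.32, 0.5, 0, 0, 0, 0, -1], [0.32, 0.5, 0, 0, 0, 0, -1], [0.32, 0.5, 0, 0, 0, 0, -1], [0.3, 0.4, 0, 0, 0, 0, -1], [0, 0, 0, 0, 0, 0, -1]]]'

```text
time_s: 2.5
position: [0.5346, -0.0318, 0.2941]
tcp_rot: [[0.991, -0.136, 0.0], [-0.136, -0.991, 0.001], [0.0, -0.001, -1.0]]
force: [-0.8, -0.0, -0.7]
opening: 0.006
```

>>> play_rows --plan '[[[0.15, 0.25, -0.2, 0, 0, 0, -1], [0.14, 0.25, -0.4, 0, 0, 0, -1], [0, 0, -0.4, 0, 0, 0, -1], [0, 0, -0.3, 0, 0, 0, -1], [0, 0, 0, 0, 0, 0, -1], [0, 0, 0, 0, 0, 0, -1]]]'

```text
time_s: 3.1
position: [0.5477, -0.0093, 0.2291]
tcp_rot: [[0.99, -0.14, -0.001], [-0.14, -0.99, 0.0], [-0.001, -0.0, -1.0]]
force: [-0.6, -0.5, -0.1]
opening: 0.007
```

Run:
```python
from h import *
s=read_state();print(s["position"],s["force"])
im=capture("top")[:,:,::-1];jm=capture("side")[:,:,::-1]
a=cv2.resize(im[190:340,380:480],None,fx=4,fy=4);b=cv2.resize(jm[30:180,190:290],None,fx=4,fy=4)
cv2.imwrite("pics/c3.png",np.hstack([a,b]))
```

```text
[ 0.54772908 -0.00927643  0.22911014] [-0.5544169  -0.5095606  -0.12302971]
```

View pics/c3.png

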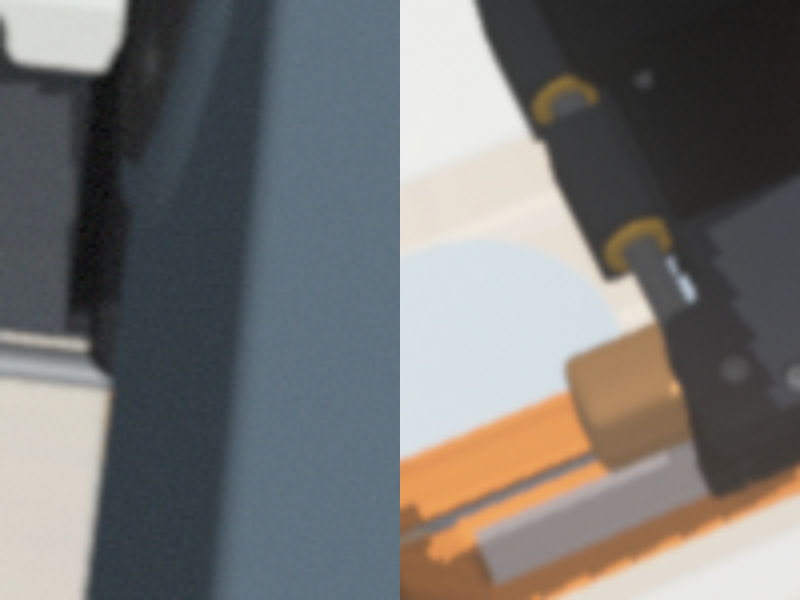

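The side crop shows the shut fingers just above and across the inner handle, and the top view is blocked by the arm. The position matches the triangulated point, so I'll press down.

>>> play_rows --plan '[[[0.02, 0.05, -0.2, 0, 0, 0, -1], [0, 0, -0.2, 0, 0, 0, -1], [0, 0, -0.15, 0, 0, 0, -1], [0, 0, -0.1, 0, 0, 0, -1], [0, 0, -0.1, 0, 0, 0, -1]]]'

```text
time_s: 3.7
position: [0.5496, -0.0065, 0.1918]
tcp_rot: [[0.99, -0.139, 0.001], [-0.139, -0.99, 0.0], [0.001, -0.0, -1.0]]
force: [2.2, 0.3, 2.5]
opening: 0.006
```

>>> play_rows --plan '[[[0, 0, -0.05, 0, 0, 0, -1], [0, 0, -0.05, 0, 0, 0, -1], [0, 0, 0, 0, 0, 0, -1]]]'

```text
time_s: 4.0
position: [0.5493, -0.0065, 0.1884]
tcp_rot: [[0.99, -0.139, 0.001], [-0.139, -0.99, -0.0], [0.001, 0.0, -1.0]]
force: [-0.3, 1.3, 9.0]
opening: 0.007
```

>>> play_rows --plan '[[[0, 0, -0.04, 0, 0, 0, -1], [0, 0, 0, 0, 0, 0, -1], [0, 0, 0, 0, 0, 0, -1], [0, 0, 0, 0, 0, 0, -1]]]'

```text
time_s: 4.4
position: [0.5494, -0.0065, 0.1883]
tcp_rot: [[0.99, -0.139, 0.002], [-0.139, -0.99, -0.001], [0.002, 0.0, -1.0]]
force: [-4.8, 0.4, 19.1]
opening: 0.005
```

The stop is hard at z = 0.188, which matches the shut height, and the force rises to 19 N. Next I lift off and go to the outer handle.

>>> play_rows --plan '[[[0, 0, 0.3, 0, 0, 0, -1], [0, 0, 0.6, 0, 0, 0, -1], [0, 0, 0.6, 0, 0, 0, -1], [0, 0, 0.4, 0, 0, 0, 1], [0.09, 0.6, 0, 0, 0, 0, 1], [0.09, 0.6, 0, 0, 0, 0, 1], [0.09, 0.6, 0, 0, 0, 0, 1], [0.09, 0.6, 0, 0, 0, 0, 1], [0.07, 0.5, 0, 0, 0, 0, 1], [0.04, 0.25, 0, 0, 0, 0, 1], [0, 0, 0, 0, 0, 0, 1], [0, 0, 0, 0, 0, 0, 1]]]'

```text
time_s: 5.6
position: [0.5721, 0.1503, 0.2796]
tcp_rot: [[0.99, -0.139, -0.001], [-0.139, -0.99, -0.001], [-0.001, 0.001, -1.0]]
force: [0.8, -0.5, 0.1]
opening: 0.74
```

Run:
```python
from h import *
s=read_state();print(s["position"],s["force"],s["opening"])
jm=capture("side")[:,:,::-1];w=capture("wrist")[:,:,::-1]
cv2.imwrite("pics/c4.png",np.hstack([cv2.resize(jm[20:320,150:450],(400,400)),cv2.resize(w[:,80:560],(400,400))]))
```

```text
[0.57206088 0.15025535 0.27959759] [ 0.80438021 -0.54940537  0.0638905 ] 0.7402151906868379
```

View pics/c4.png

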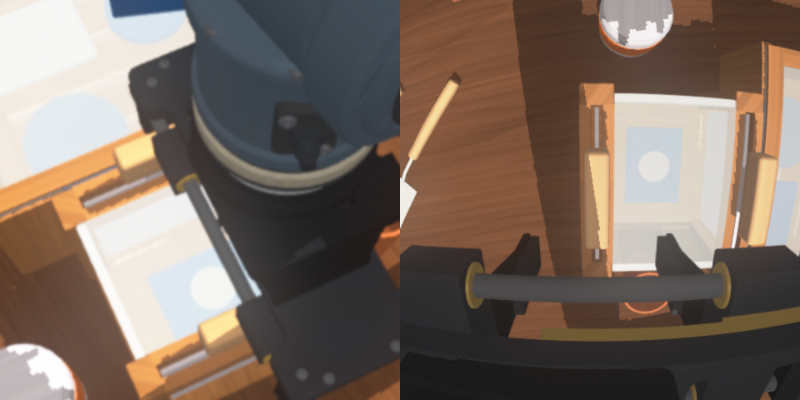

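The inner handle now sits low, so the gate is shut, and the open jaws straddle the outer bar. I'll descend and grip.

>>> play_rows --plan '[[[0, 0, -0.4, 0, 0, 0, 1], [0, 0, -0.5, 0, 0, 0, 1], [0, 0, -0.5, 0, 0, 0, 1], [0, 0, -0.4, 0, 0, 0, 1], [0, 0, -0.35, 0, 0, 0, 1], [0, 0, -0.3, 0, 0, 0, 1], [0, 0, 0, 0, 0, 0, 1], [0, 0, 0, 0, 0, 0, -1], [0, 0, 0, 0, 0, 0, -1], [0, 0, 0, 0, 0, 0, -1], [0, 0, 0, 0, 0, 0, -1], [0, 0, 0, 0, 0, 0, -1]]]'

```text
time_s: 6.9
position: [0.5728, 0.1511, 0.1581]
tcp_rot: [[0.99, -0.139, 0.001], [-0.139, -0.99, 0.0], [0.001, -0.0, -1.0]]
force: [-0.9, 0.2, -0.9]
opening: 0.633
```

>>> play_rows --plan '[[[0, 0, 0, 0, 0, 0, -1], [0, 0, 0, 0, 0, 0, -1], [0, 0, 0, 0, 0, 0, -1]]]'

```text
time_s: 7.2
position: [0.5725, 0.1511, 0.1576]
tcp_rot: [[0.99, -0.139, -0.0], [-0.139, -0.99, 0.0], [-0.0, -0.0, -1.0]]
force: [0.1, 0.2, 1.0]
opening: 0.352
```

>>> play_rows --plan '[[[0, 0, 0, 0, 0, 0, -1], [0, 0, 0, 0, 0, 0, -1], [0, 0, 0, 0, 0, 0, -1], [0, 0, 0, 0, 0, 0, -1]]]'

```text
time_s: 7.6
position: [0.5726, 0.1509, 0.1575]
tcp_rot: [[0.99, -0.139, -0.0], [-0.139, -0.99, -0.0], [-0.0, 0.0, -1.0]]
force: [0.7, -0.6, -0.1]
opening: 0.252
```

>>> play_rows --plan '[[[0, 0, 0.1, 0, 0, 0, -1], [0, 0, 0.2, 0, 0, 0, -1], [0, 0, 0.2, 0, 0, 0, -1], [0, 0, 0.2, 0, 0, 0, -1], [0, 0, 0.2, 0, 0, 0, -1], [0, 0, 0, 0, 0, 0, -1]]]'

```text
time_s: 8.2
position: [0.5725, 0.1509, 0.2049]
tcp_rot: [[0.99, -0.139, 0.001], [-0.139, -0.99, -0.0], [0.001, 0.0, -1.0]]
force: [-0.6, -1.3, 1.5]
opening: 0.25
```

>>> play_rows --plan '[[[0, 0, 0.2, 0, 0, 0, -1], [0, 0, 0.2, 0, 0, 0, -1], [0, 0, 0.2, 0, 0, 0, -1]]]'

```text
time_s: 8.5
position: [0.5725, 0.1509, 0.233]
tcp_rot: [[0.99, -0.139, -0.0], [-0.139, -0.99, -0.0], [-0.0, 0.0, -1.0]]
force: [3.2, -0.8, -8.3]
opening: 0.249
```

>>> play_rows --plan '[[[0, 0, 0.15, 0, 0, 0, -1], [0, 0, 0.1, 0, 0, 0, -1], [0, 0, 0.1, 0, 0, 0, -1], [0, 0, 0, 0, 0, 0, -1], [0, 0, 0, 0, 0, 0, -1]]]'

```text
time_s: 9.0
position: [0.5725, 0.1509, 0.2511]
tcp_rot: [[0.99, -0.139, 0.0], [-0.139, -0.99, -0.0], [0.0, 0.0, -1.0]]
force: [-0.8, -2.4, 0.9]
opening: 0.248
```

Run:
```python
from h import *
s=read_state();print(s["position"],s["force"],s["opening"])
jm=capture("side")[:,:,::-1]
cv2.imwrite("pics/c5.png",cv2.resize(jm[20:420,100:500],(600,600)))
```

```text
[0.57250468 0.15091751 0.25110939] [-0.78832874 -2.42932467  0.87212836] 0.24831886406251158
```

View pics/c5.png

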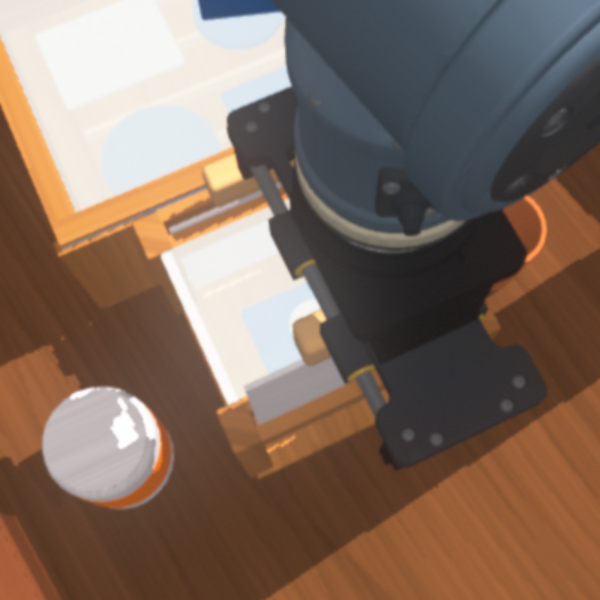

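The gate plate is up with the bar, raised about 93.5 mm, and the inner gate is still low. I'll ease it the last few mm to the stop, then release.

>>> play_rows --plan '[[[0, 0, 0.06, 0, 0, 0, -1], [0, 0, 0.06, 0, 0, 0, -1], [0, 0, 0, 0, 0, 0, -1]]]'

```text
time_s: 9.35
position: [0.5725, 0.1509, 0.2558]
tcp_rot: [[0.99, -0.139, -0.001], [-0.139, -0.99, -0.0], [-0.001, 0.0, -1.0]]
force: [0.3, -2.3, -4.7]
opening: 0.25
```

>>> play_rows --plan '[[[0, 0, 0, 0, 0, 0, 1], [0, 0, 0, 0, 0, 0, 1], [0, 0, 0, 0, 0, 0, 1], [0, 0, 0, 0, 0, 0, 1], [0, 0, 0, 0, 0, 0, 1], [0, 0, 0, 0, 0, 0, 1], [0, 0, 0, 0, 0, 0, 1], [0, 0, 0, 0, 0, 0, 1]]]'

```text
time_s: 10.15
position: [0.5725, 0.151, 0.256]
tcp_rot: [[0.99, -0.139, -0.0], [-0.139, -0.99, 0.0], [-0.0, 0.0, -1.0]]
force: [-0.2, -0.2, -0.1]
opening: 0.894
```

>>> play_rows --plan '[[[0, 0, 0.3, 0, 0, 0, 1], [0, 0, 0.5, 0, 0, 0, 1], [0, 0, 0.5, 0, 0, 0, 1], [0, 0, 0.5, 0, 0, 0, 1], [-0.4, -0.5, 0, 0, 0, 0, 1], [-0.4, -0.6, 0, 0, 0, 0, 1], [-0.4, -0.6, 0, 0, 0, 0, 1], [-0.2, -0.6, 0, 0, 0, 0, 1], [0, -0.6, 0, 0, 0, 0, 1], [0, -0.6, 0, 0, 0, 0, 1], [0, -0.6, 0, 0, 0, 0, 1], [0, -0.5, 0, 0, 0, 0, 1]]]'

```text
time_s: 11.35
position: [0.5024, -0.0806, 0.3462]
tcp_rot: [[0.99, -0.14, 0.0], [-0.14, -0.99, -0.0], [0.0, 0.0, -1.0]]
force: [0.9, 1.3, 0.3]
opening: 1.0
```

>>> play_rows --plan '[[[0, -0.6, 0, 0, 0, 0, 1], [0, -0.6, 0, 0, 0, 0, 1], [0, -0.6, 0, 0, 0, 0, 1], [0, -0.3, 0, 0, 0, 0, 1], [0, 0, 0, 0, 0, 0, 1], [0, 0, 0, 0, 0, 0, 1]]]'

```text
time_s: 11.95
position: [0.5024, -0.1832, 0.3459]
tcp_rot: [[0.99, -0.14, -0.001], [-0.14, -0.99, 0.001], [-0.001, -0.001, -1.0]]
force: [-0.1, 0.7, -0.1]
opening: 0.999
```

Run:
```python
from h import *
s=read_state();print(s["position"],s["force"],s["opening"])
jm=capture("side")[:,:,::-1];t=capture("top")[:,:,::-1]
cv2.imwrite("pics/c6.png",np.hstack([cv2.resize(jm[20:320,150:450],(400,400)),cv2.resize(t[130:430,220:520],(400,400))]))
```

```text
[ 0.50236147 -0.18315815  0.34585192] [-0.12463476  0.73368553 -0.13345255] 0.9994564371206106
```

View pics/c6.png

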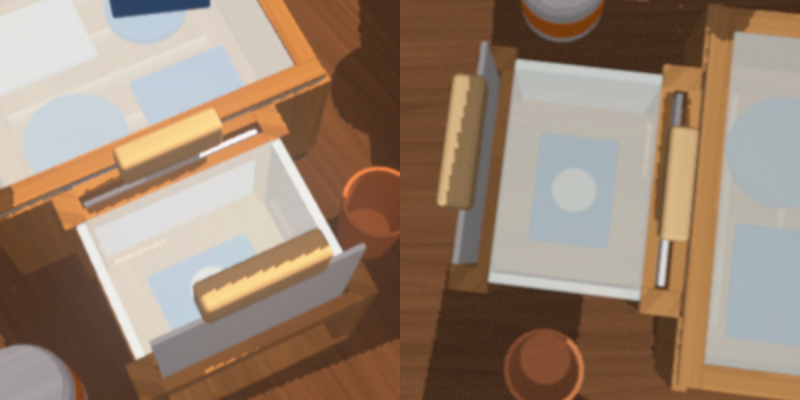

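Both views show the outer gate standing high, the inner gate low, and the arm clear. I'll do one numeric check and then hand in.

Run:
```python
from h import *
i=tri((430.8,267),(275,123)); o=tri((220+61*.75,130+140*.75),(150+263*.75,20+267*.75))
print(i,o)
if i[2]<.196 and o[2]>.27: print(hand_in())
```

```text
[ 0.54948286 -0.00806553  0.18909457] [0.5712424  0.15003942 0.28903261]
the job is handed in; nothing more can be done
None
```

The outer gate is standing open and the inner gate is shut. I've handed the job in, and the interface gave no verdict.

- **Inner gate:** it started about 26 mm ajar. I pushed it down with the closed fingers until it met a hard stop with the fingertips at z = 0.188, the top of the bar when shut. The force there rose to 9 N, then 19 N, and I held it for about 0.4 s.
- **Outer gate:** after that I gripped the outer handle and raised it about 98 mm. I didn't feel its top stop. I then let go and moved the arm well clear.

In the last pictures the inner bar's top was at z = 0.189 (about 1 mm above shut, within measuring error). The outer bar's top was at 0.289, about 101 mm up, which agrees with the lift to within about 3 mm. The wrist force was near zero. No check failed or disagreed, and the robot clock was about 12 s.

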